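# Set the tube carousel back one notch

## Task

The tube carousel has fed one place too far. With a fingertip, push the pawl's red ball outward until the pawl has lifted out of the wheel and lies back by itself, then push one of the wheel's green pegs to turn the wheel back one notch (36 degrees, clockwise seen from above), then push the ball back towards the wheel so that the pawl drops into the notch. Push gently throughout, pinch and lift nothing, and leave the other things on the bench where they are.

Things in the scene. Friction and masses are not known exactly. Their poses are not given: they have to be found in the camera images.
- wheel_axis (a point): Tube carousel: a white wheel of 115 mm radius on a vertical axis. This point is on the axis, on the wheel's flat top face, 60 mm above the bench. Round the rim stand 10 ratchet teeth (36 deg apart, 10 mm high, 93 to 113 mm from the axis, one side steep, one sloped); 48 mm from the axis stands a ring of 8 capped tubes, 40 mm high, clipped in for good.
- stand: Fixed grey stand of the carousel, its origin on the bench under the wheel axis, its own y axis pointing from the wheel axis to the pawl. On the side opposite the pawl stands a low white tube reader, 80 mm high, 126 to 166 mm from the axis.
- wheel (a joint): Turn of the wheel in rad, growing forward = counter-clockwise seen from above. One notch = 0.628 rad. Pawl down, the wheel has free play from 0 to 0.25 (it starts within it); backward a steep tooth then blocks it hard. One notch back, the play is -0.63 to -0.38. Drags lightly (about 1 N at a peg), stays where it is left.
- peg0 (a point): One of 5 upright green finger pegs on the wheel, 10 mm thick, 35 mm high, 84 mm from the axis, 72 deg apart; this point is the centre of its top, 95 mm above the bench. Moves with the wheel. Pegs are the place to push the wheel.
- peg1 (a point): One of 5 upright green finger pegs on the wheel, 10 mm thick, 35 mm high, 84 mm from the axis, 72 deg apart; this point is the centre of its top, 95 mm above the bench. Moves with the wheel. Pegs are the place to push the wheel.
- peg2 (a point): One of 5 upright green finger pegs on the wheel, 10 mm thick, 35 mm high, 84 mm from the axis, 72 deg apart; this point is the centre of its top, 95 mm above the bench. Moves with the wheel. Pegs are the place to push the wheel.
- peg3 (a point): One of 5 upright green finger pegs on the wheel, 10 mm thick, 35 mm high, 84 mm from the axis, 72 deg apart; this point is the centre of its top, 95 mm above the bench. Moves with the wheel. Pegs are the place to push the wheel.
- peg4 (a point): One of 5 upright green finger pegs on the wheel, 10 mm thick, 35 mm high, 84 mm from the axis, 72 deg apart; this point is the centre of its top, 95 mm above the bench. Moves with the wheel. Pegs are the place to push the wheel.
- pawl_hinge (a point): Middle of the pawl's level hinge pin on the stand, 150 mm from the wheel axis and 72 mm above the bench. The direction from the wheel axis to this point is 'outward'; the hinge pin lies square to it. The bracket around it is 32 mm wide and 84 mm high.
- pawl (a joint): Lift of the steel pawl in rad: 0 = nose down in the wheel's teeth, 1.05 = laid back on its stop, nose up. It balances at about 0.63: pushed beyond, it falls back by itself and stays up; pushed forward short of that it falls down by itself to 0. Light (about 1 N at the ball).
- ball (a point): Centre of the red ball, 22 mm in diameter, on the end of the pawl's thumb lever, 70 mm from the hinge. Pawl down: the ball is 35 mm from the hinge towards the wheel axis and 61 mm above it (133 mm above the bench). Laid back: 35 mm outward and 61 mm above. Push at about its middle height. Pushing it outward lifts the nose.
- jar: Small specimen jar, 42 mm across, 55 mm high, yellow cap; standing near the carousel. Origin under its base. Bystander, loose: leave alone.
- vial: Purple sample vial on a round foot 32 mm across, 50 mm high; standing near the carousel. Origin under its base. Bystander, loose: leave alone.
- slide_box: Blue slide box, 85 x 55 x 28 mm. Origin under its centre. Bystander, loose: leave alone.
- tape: Roll of white tape lying flat, 80 mm across, 18 mm high. Origin under its centre. Bystander, loose: leave alone.
- pen: Ball pen lying on the bench, 140 mm long. Origin under its middle. Bystander, loose: leave alone.
- stain: Brown stain bottle, 52 mm across, 100 mm high. Origin under its base. Bystander, loose: leave alone.

How it is judged:
On the way, in this order (a step that is already met when the one before it is completed fails the run):
1. the pawl is lifted and laid back while the wheel is still in its first notch (value of joint pawl above 0.9 rad and value of joint wheel between -0.15 and 0.4 rad), for 0.2 s.
2. with the pawl still up, the wheel is back one notch (value of joint pawl above 0.9 rad and value of joint wheel between -0.645 and -0.36 rad), for 0.2 s.
At the end, for the whole second after the job is handed in: The pawl is down in the notch (joint pawl below 0.06 rad), the wheel rests one notch back (joint wheel between -0.645 and -0.36 rad, below 0.05 rad/s) (value of joint pawl below 0.06 rad and value of joint wheel between -0.645 and -0.36 rad and velocity of joint wheel between -0.05 and 0.05 rad/s); the robot touches nothing.
It fails at once if the pawl is pinched or pushed hard (over 25 N) (contact force between the fingers and pawl above 25 N).
It fails at once if the wheel is pinched or pushed hard (over 25 N) (contact force between the fingers and wheel above 25 N).
It fails at once if a bystander is moved, lifted or tipped (distance of any of jar, vial, slide_box, tape, pen, stain from where it was at the start of the episode above 0.02 m or angle between any of jar, vial, slide_box, tape, pen, stain's own z axis and vertical above 0.4 rad).
It also fails if it takes over 59 s, if anything falls off the work surface, if the arm or the gripper's body presses on something with over 40 N, if the wrist force passes 120 N, or if a joint passes its speed limit or range.

## Robot

A 6-joint arm with a two-finger parallel gripper is mounted at the origin on the work surface. World frame = base frame: x ahead of the robot, y to its left, z up, the work surface at z = 0. Lengths are in m, angles in rad, forces in N, time in s.
With the tool pointing down it reaches from about 0.375 to 0.925 m from the base axis. Payload 5.7 kg.
Tool frame: the origin (TCP) lies midway between the tips of the shut fingers; the grasp point (between the pads) lies behind it (env.grip_point_offset is the z of the grasp point in the tool frame, in m); z points along the fingers, y is the line along which they close (so a half turn about z gives the same grasp; the last joint's range is limited). The gripper opens to 85 mm and grips with 20 to 120 N. Pads are 22 mm wide; open, the fingers measure 114 mm over their backs; the gripper's body (76 mm by 85 mm) begins 54 mm behind the grasp point. The pads swing forward as they close: fully open they stand 13 mm farther back than shut.
Start: joints at [1.146, 0.359, 1.51, -0, 1.272, -0.115], TCP at [0.183, 0.571, 0.231] pointing down, gripper open.
Joint ranges: [-2.97, 2.97], [-1.01, 2.36], [0.21, 2.38], [-0.96, 4.11], [0.2, 2.71], [-2.98, 2.98]. Speed limits (rad/s): [2.39, 2.39, 3.14, 3.14, 3.14, 3.14].

## Interface

Orientations are given as a unit quaternion [x, y, z, w].
In Python, from cell import env, cams gives the robot as it stands.
- The arm moves only by the tool send_rows, never from a script. Its argument "moves" is a list of rows, each a list of 7 numbers: the shift along the tool's x, y, z in m, then the turn, a rotation vector about the tool's x, y, z in rad, then the finger opening in m, from 0 to 0.0854. A call has 1 to 10 rows; each row shifts and turns the commanded pose from where the row before left it, along the tool's axes as they then stand; what a row does not reach is not made up. A row lasts 1/12 s, in which the tool goes at most 41.7 mm and 7.16 degrees, less where a joint would pass 70% of its speed; a pose out of reach is approached as far as the arm can. A call with a gripper value outside its range is refused whole. The fingers move at their own pace and stop on an object; the grip force is fixed at half the most. Time passes only in rows, so rows that do not move let the fingers close. It gives the time, the measured TCP pose, the force, the opening and the grip force at its end, in the units of the state.
- env.read_state(): the state, without advancing time (a new reading comes with each control period).
- cams.read_camera(name): name is "scene" or "side" or "wrist"; returns a dict with "frame" (480x640x3 uint8, red, green, blue), "mtx" (3x3 intrinsics, pixels), "cam_to_world" (4x4, takes a point from camera to world coordinates); the wrist camera has in their place "hand_eye" (4x4, takes a point from camera to tool coordinates, whose origin is the TCP and whose axes are the flange's). Camera axes: x right, y down, z forward; pixel columns grow to the right and rows downward; lengths in m; the calibration is good to about 2 mm. The wrist camera is an equidistant fisheye: a pixel r from the principal point sees the ray r / f radians off the axis. A picture is of the moment at which its call begins: read the wrist's pose just before it. There is no depth.
- env.job_done(): hands the job in; it is judged then, once.
The state is a dict: "time_s": time; "joint_pos": joint angles; "qd": joint speeds; "joint_efforts": joint torques, N m; "eef_pos": TCP position; "ee_rot": TCP orientation; "ft_force": force on the tool from outside, world axes, zero at the start; "moment": the same for the moment, N m; "width": opening from 0.0 (shut) to 1.0 (fully open); "grasp_force": force on a finger pad.
Only numpy, scipy, OpenCV 4.12 (cv2) and the standard library are available. Lean on these libraries where they do the work, as an engineer would, in place of code of your own. Each camera call takes 0.05 s, during which the arm holds its last target. There are 200 camera calls.

## Working session

There is one attempt and no reset: what is moved stays moved. The work goes in short steps, Python scripts to look and compute and a tool call to move; the robot and the scene stay as the last step left them, time stands still between calls to the robot, and variables do not carry over. Pictures are saved under pics/ and viewed, at most 10 in all, crops included, and the job is handed in when it is done.

Besides the shell and the picture viewer there is one more tool, called after "Emit:" as name(argument=value, ...) on one line, values as JSON. send_rows: Moves the arm, as the interface text tells. Its arguments: {"type":"object","properties":{"moves":{"type":"array","items":{"type":"array","items":{"type":"number"}}}},"required":["moves"]}

```bash
ls; mkdir -p pics; python3 - <<'E'
from cell import env,cams
import cv2,numpy as np
s=env.read_state();print(s, env.grip_point_offset)
for n in("scene","side"):
    c=cams.read_camera(n);cv2.imwrite(f"pics/{n}0.png",c["frame"][:,:,::-1]);print(n,c["mtx"].tolist(),c["cam_to_world"].round(4).tolist())
E
```

```text
pics
{'time_s': 0.0, 'joint_pos': array([ 1.14587119e+00,  3.59514400e-01,  1.51146050e+00, -3.88277425e-05,
        1.27253875e+00, -1.15099294e-01]), 'qd': array([ 0.00125427,  0.00047987,  0.00019696,  0.00090379, -0.00085267,
       -0.00094843]), 'joint_efforts': array([-6.77876596e-04, -5.27625954e+01, -2.78607130e+01, -5.60070530e-04,
        1.36461732e-02, -2.59734924e-05]), 'eef_pos': array([0.18266029, 0.57077243, 0.23043734]), 'ee_rot': array([ 1.54288339e-01,  9.88025397e-01, -9.30646088e-04, -2.38327430e-04]), 'ft_force': array([ 0.09299661, -0.06451154,  1.10497145]), 'moment': array([0.01405355, 0.00688631, 0.00309146]), 'grasp_force': 0.0, 'width': 1.003360326423768} -0.0187
scene [[580.7286373349793, 0.0, 333.98395079668256], [0.0, 580.7286373349793, 235.49324767379423], [0.0, 0.0, 1.0]] [[0.7298, 0.5345, -0.4262, 1.042], [0.6835, -0.5577, 0.471, -0.5078], [0.014, -0.6351, -0.7723, 1.0175], [0.0, 0.0, 0.0, 1.0]]
side [[501.16516540753173, 0.0, 315.09467803536774], [0.0, 501.16516540753173, 238.9694842883341], [0.0, 0.0, 1.0]] [[-0.9586, -0.2062, 0.1965, 0.3603], [-0.2846, 0.7224, -0.6301, 0.6396], [-0.012, -0.66, -0.7512, 0.8298], [0.0, 0.0, 0.0, 1.0]]
```

View pics/scene0.png

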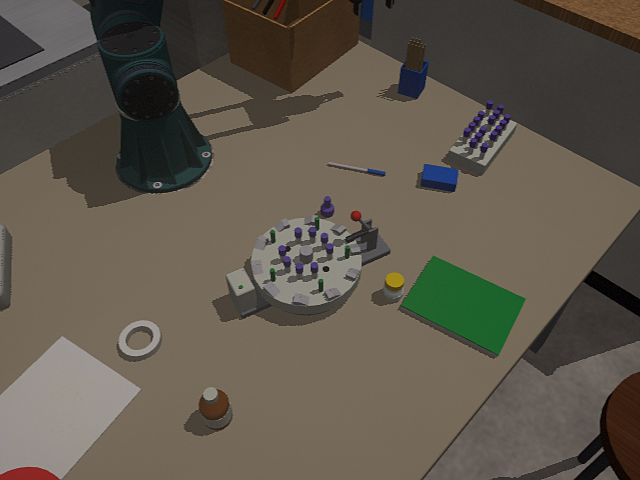

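View pics/side0.png

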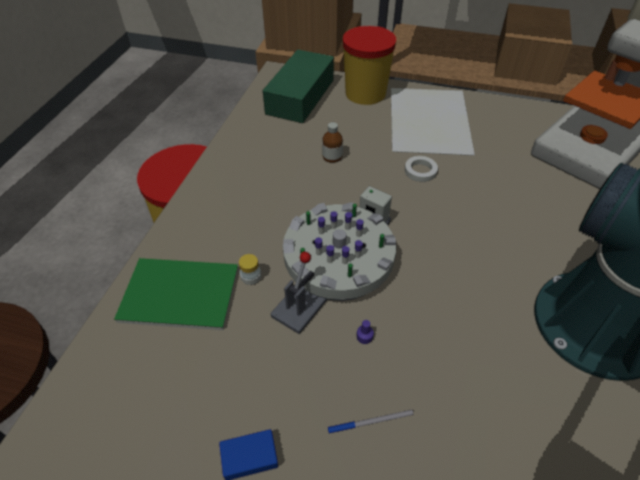

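The scene view shows the ball at (356,216) and the pegs near (273,236), (317,222), (347,252), (321,285) and (272,273). In the side view the ball is at (305,257), and the pegs are near (308,217), (354,210), (382,240) and (350,269), with one at (302,252) next to the ball. The jar is at scene (394,285) and the vial at (327,207).

```bash
cat > h.py <<'E'
from cell import env,cams
import cv2,numpy as np
from scipy.optimize import least_squares
def ray(c,u,v):
    M=np.array(c["cam_to_world"]);d=M[:3,:3]@np.linalg.solve(c["mtx"],[u,v,1.]);return M[:3,3],d/np.linalg.norm(d)
def plane(c,p,z):
    o,d=ray(c,*p);return o+d*(z-o[2])/d[2]
def tri(a,p,b,q):
    o,d=ray(a,*p);o2,e=ray(b,*q)
    t=np.linalg.lstsq(np.c_[d,-e],o2-o,rcond=None)[0];x,y=o+d*t[0],o2+e*t[1];return (x+y)/2,np.linalg.norm(x-y)
def blobs(c,lo,hi,box,amin=8):
    x0,y0,x1,y1=box;hsv=cv2.cvtColor(c["frame"],cv2.COLOR_RGB2HSV)[y0:y1,x0:x1]
    n,l,st,ce=cv2.connectedComponentsWithStats(cv2.inRange(hsv,lo,hi))
    out=[]
    for i in range(1,n):
        if st[i,4]>=amin:
            ys,xs=np.nonzero(l==i);top=ys.min()
            out.append(dict(c=ce[i]+[x0,y0],top=(xs[ys<=top+2].mean()+x0,top+y0),bot=ys.max()+y0,a=st[i,4]))
    return out
RED=((0,150,70),(8,255,255));GRN=((45,90,20),(85,255,255))
BOX=dict(scene=(240,195,375,320),side=(275,195,405,300))
E
python3 - <<'E'
from h import *
C={n:cams.read_camera(n) for n in BOX}
B={}
for n,c in C.items():
    r=blobs(c,*RED,BOX[n]);print(n,"red",[(b['c'].round(1),b['a']) for b in r]);B[n]=max(r,key=lambda b:b['a'])['c']
    for b in blobs(c,*GRN,BOX[n]):
        print(" g",np.round(b['top'],1),b['bot'],b['a'],plane(c,(b['top'][0],b['top'][1]+2),.095).round(4))
print(tri(C['scene'],B['scene'],C['side'],B['side']))
im=[cv2.resize(C[n]["frame"][y0:y1,x0:x1],None,fx=4 if n=='scene' else 4,fy=4)[:,:,::-1] for n,(x0,y0,x1,y1) in BOX.items()]
cv2.imwrite("pics/zs.png",im[0]);cv2.imwrite("pics/zd.png",im[1])
c=C['scene'];print('jar',plane(c,(395,280),.055),'vial',plane(c,(327,200),.05))
c=C['side'];print('jar',plane(c,(248,263),.055),'vial',plane(c,(365,325),.05))
E
```

```text
scene red [(array([355.8, 214.9]), np.int32(71))]
 g [316.6 217. ] 229 31 [0.4758 0.0623 0.095 ]
 g [272.2 230. ] 242 37 [ 0.4345 -0.0266  0.095 ]
 g [347. 245.] 258 36 [0.5725 0.051  0.095 ]
 g [271.9 268. ] 280 36 [ 0.5049 -0.0932  0.095 ]
 g [320.5 279. ] 291 42 [ 0.5919 -0.0463  0.095 ]
 g [240.9 285. ] 288 9 [ 0.4915 -0.1615  0.095 ]
side red [(array([304.8, 256.7]), np.int32(75))]
 g [354.1 204. ] 215 33 [ 0.5007 -0.086   0.095 ]
 g [307.9 212. ] 223 33 [ 0.586  -0.0378  0.095 ]
 g [382. 234.] 246 38 [ 0.4287 -0.0202  0.095 ]
 g [302. 248.] 251 8 [0.5686 0.057  0.095 ]
 g [350. 264.] 275 35 [0.471  0.0696 0.095 ]
(array([0.54859362, 0.10127264, 0.13341783]), np.float64(0.0009775620654486055))
jar [0.67958525 0.07948959 0.055     ] vial [0.42529134 0.14739352 0.05      ]
jar [0.6726595  0.08676749 0.055     ] vial [0.41944057 0.15813644 0.05      ]
```

View pics/zs.png

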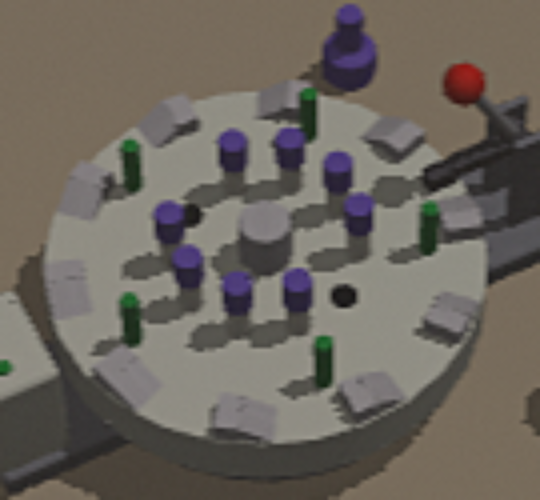

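View pics/zd.png

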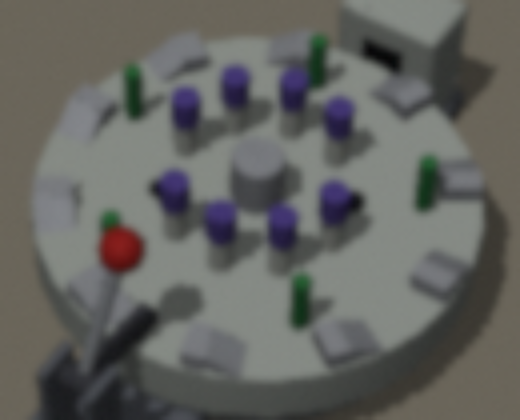

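The ball comes out at 0.1334 m high (expected 0.133), and the pegs match in both views. Next I fit the axis and unwrap the rim around the nose to find where the wheel sits in its play.

```bash
cat >> h.py <<'E'
def fit(C):
    pts=[]
    for n,c in C.items():
        for b in blobs(c,*GRN,BOX[n],15):pts.append(plane(c,(b['top'][0],b['top'][1]+2),.095)[:2])
    pts=np.array(pts)
    def res(p):
        r=[]
        for q in pts:
            k=np.arange(5)*2*np.pi/5+p[2];w=p[:2]+.084*np.c_[np.cos(k),np.sin(k)];d=w-q;r+=list(d[np.argmin((d**2).sum(1))])
        return r
    f=min((least_squares(res,[.5135,-.007,a]) for a in np.radians([0,24,48])),key=lambda f:f.cost)
    return f.x,np.sqrt(2*f.cost/len(pts))
E
python3 - <<'E'
from h import *
C={n:cams.read_camera(n) for n in BOX}
p,e=fit(C);print('axis',p[:2],'phase deg',np.degrees(p[2])%72,'rms',e)
b=np.array([.5486,.1013])-p[:2];print('ball r',np.hypot(*b),'ang',np.degrees(np.arctan2(b[1],b[0])))
out=[]
for n,c in C.items():
  for z in(.06,.07):
    th=np.radians(np.arange(150,0,-.25));r=np.arange(.125,.065,-.0005)
    T,R=np.meshgrid(th,r);W=np.c_[(p[0]+R*np.cos(T)).ravel(),(p[1]+R*np.sin(T)).ravel(),np.full(T.size,z)]
    M=np.linalg.inv(c["cam_to_world"]);X=W@M[:3,:3].T+M[:3,3];u=X@np.array(c["mtx"]).T;u=(u[:,:2]/u[:,2:]).astype(np.float32).reshape(*T.shape,2)
    im=cv2.remap(c["frame"],u[...,0],u[...,1],cv2.INTER_LINEAR)
    im[:6,::40]=(255,0,0);out.append(im)
im=np.vstack(out);cv2.imwrite("pics/polar.png",im[:,:,::-1]);print(im.shape)
s=env.read_state();from scipy.spatial.transform import Rotation as Ro
R=Ro.from_quat(s['ee_rot']).as_matrix();print(R.round(4).tolist())
E
```

```text
axis [ 0.51375139 -0.00707749] phase deg 46.463668837654645 rms 0.00472008713834239
ball r 0.1138424584509392 ang 72.1748884268825
(480, 600, 3)
[[-0.9524, 0.3049, -0.0003], [0.3049, 0.9524, -0.0006], [0.0001, -0.0007, -1.0]]
```

View pics/polar.png

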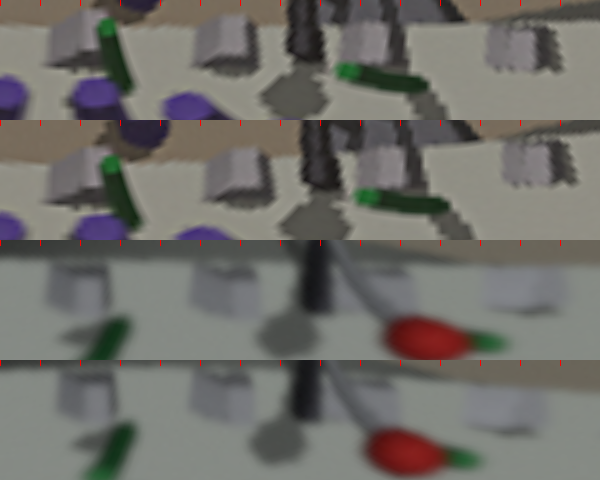

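The wheel sits about 9.5° (q ≈ 0.17) into its play, so turning it back 38° puts it mid-window. Now I move above the wheel side of the ball with the fingers closing.

Emit:
send_rows(moves=[[-0.03,-0.023,0,0,0,0,0],[-0.03,-0.023,0,0,0,0,0],[-0.03,-0.023,0,0,0,0,0],[-0.03,-0.023,0,0,0,0,0],[-0.03,-0.023,0,0,0,0,0],[-0.03,-0.023,0,0,0,0,0],[-0.03,-0.023,0,0,0,0,0],[-0.03,-0.023,0,0,0,0,0],[-0.03,-0.023,0,0,0,0,0],[-0.03,-0.023,0,0,0,0,0]])

```text
time_s: 1.13
eef_pos: [0.3992, 0.2593, 0.2315]
ee_rot: [0.154, 0.988, 0.0, 0.0]
ft_force: [0.5, 0.6, -0.4]
width: 0.001
grasp_force: 0.0
```

Emit:
send_rows(moves=[[-0.03,-0.023,0,0,0,0,0],[-0.03,-0.023,0,0,0,0,0],[-0.03,-0.023,0,0,0,0,0],[-0.03,-0.023,0,0,0,0,0],[-0.03,-0.023,0,0,0,0,0],[-0.03,-0.023,0,0,0,0,0],[0,0,0,0,0,0.12,0],[0,0,0,0,0,0.12,0],[0,0,0,0,0,0.12,0],[0,0,0,0,0,0.12,0]])

```text
time_s: 1.97
eef_pos: [0.528, 0.0741, 0.2312]
ee_rot: [0.388, 0.922, -0.0, -0.0]
ft_force: [1.3, 0.5, -0.1]
width: -0.001
grasp_force: 0.0
```

Emit:
send_rows(moves=[[0,0,0,0,0,0.12,0],[0,0,0,0,0,0.12,0],[0,0,0,0,0,0.12,0],[0,0,0,0,0,0.12,0],[0,0,0,0,0,0.12,0],[0,0,0,0,0,0.12,0],[0,0,0,0,0,0.12,0],[0,0,0,0,0,0.12,0],[0,0,0,0,0,0.12,0],[0,0,0,0,0,0,0]])

```text
time_s: 2.8
eef_pos: [0.5278, 0.0746, 0.2313]
ee_rot: [0.806, 0.592, -0.0, 0.0]
ft_force: [-0.2, 0.1, 0.4]
width: 0.0
grasp_force: 0.0
```

```bash
cat >> h.py <<'E'
from scipy.spatial.transform import Rotation as Ro
def to(t):
    s=env.read_state();R=Ro.from_quat(s['ee_rot']).as_matrix();p=s['eef_pos']
    print('t',s['time_s'],'tcp',p.round(4),'yaw',np.degrees(np.arctan2(R[1,0],R[0,0])).round(2),'w',s['width'],'F',s['ft_force'].round(2),'tool shift',(R.T@(np.array(t)-p)).round(4))
E
python3 - <<'E'
from h import *
u=np.array([.306,.952]);b=np.array([.5486,.1013])
to([*(b-.037*u),.124])
E
```

```text
t 2.8 tcp [0.5278 0.0746 0.2313] yaw 72.62 w 0.0001303557226346931 F [-0.22  0.07  0.43] tool shift [-0.0053  0.0116  0.1073]
```

Emit:
send_rows(moves=[[-0.0053,0.0116,0,0,0,0,0],[0,0,0.015,0,0,0,0],[0,0,0.02,0,0,0,0],[0,0,0.02,0,0,0,0],[0,0,0.02,0,0,0,0],[0,0,0.016,0,0,0,0],[0,0,0.016,0,0,0,0],[0,0,0,0,0,0,0],[0,0,0,0,0,0,0]])

```text
time_s: 3.55
eef_pos: [0.5373, 0.0656, 0.1237]
ee_rot: [0.804, 0.595, -0.001, -0.0]
ft_force: [-1.2, -0.8, -0.0]
width: 0.002
grasp_force: 0.0
```

```bash
python3 - <<'E'
from h import *
u=np.array([.306,.952]);b=np.array([.5486,.1013])
to([*(b+(.058-.022)*u),.124])
f=cams.read_camera("scene")["frame"][150:330,230:440];f2=cams.read_camera("side")["frame"][160:340,230:440]
cv2.imwrite("pics/a.png",cv2.resize(np.hstack([f,f2]),None,fx=1.9,fy=1.9)[:,:,::-1])
E
```

```text
t 3.55 tcp [0.5373 0.0656 0.1237] yaw 72.99 w 0.001874289238758091 F [-1.23 -0.82 -0.02] tool shift [ 0.0734  0.0008 -0.0003]
```

View pics/a.png

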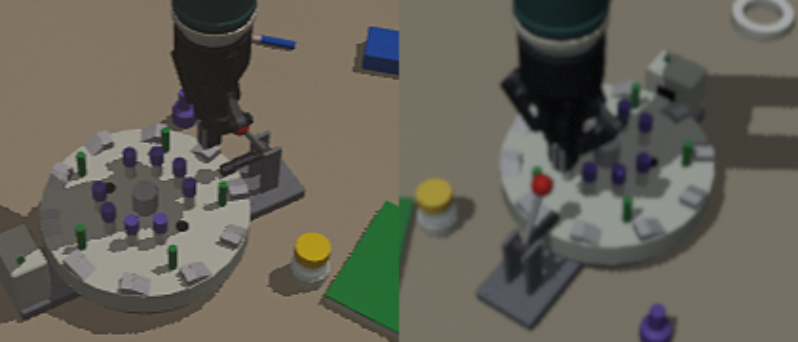

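The fingertip stands on the wheel side of the ball, in line with it (ball at (541,184) in the right half of the picture). I push outward slowly.

Emit:
send_rows(moves=[[0.003,0,0,0,0,0,0],[0.003,0,0,0,0,0,0],[0.003,0,0,0,0,0,0],[0.002,0,0,0,0,0,0],[0.002,0,0,0,0,0,0],[0.002,0,0,0,0,0,0],[0.002,0,0,0,0,0,0],[0.002,0,0,0,0,0,0],[0.002,0,0,0,0,0,0],[0.002,0,0,0,0,0,0]])

```text
time_s: 4.48
eef_pos: [0.5442, 0.0882, 0.1243]
ee_rot: [0.805, 0.594, -0.0, 0.0]
ft_force: [-0.3, -0.8, 0.6]
width: 0.002
grasp_force: 0.5
```

Emit:
send_rows(moves=[[0.002,0,0,0,0,0,0],[0.003,0,0,0,0,0,0],[0.003,0,0,0,0,0,0],[0.003,0,0,0,0,0,0],[0.003,0,0,0,0,0,0],[0.003,0,0,0,0,0,0],[0.003,0,0,0,0,0,0],[0.003,0,0,0,0,0,0],[0.003,0,0,0,0,0,0],[0.003,0,0,0,0,0,0]])

```text
time_s: 5.32
eef_pos: [0.5528, 0.1162, 0.1243]
ee_rot: [0.805, 0.594, -0.0, -0.0]
ft_force: [-0.1, -0.2, -0.5]
width: -0.0
grasp_force: 0.1
```

Emit:
send_rows(moves=[[0.003,0,0,0,0,0,0],[0.003,0,0,0,0,0,0],[0.003,0,0,0,0,0,0],[0.003,0,0,0,0,0,0],[0.003,0,0,0,0,0,0],[0.003,0,0,0,0,0,0],[0.002,0,0,0,0,0,0],[0,0,0,0,0,0,0],[0,0,0,0,0,0,0],[0,0,0,0,0,0,0]])

```text
time_s: 6.15
eef_pos: [0.5585, 0.1348, 0.1243]
ee_rot: [0.805, 0.594, -0.0, 0.0]
ft_force: [0.3, -0.2, -1.0]
width: -0.002
grasp_force: 0.0
```

```bash
cat >> h.py <<'E'
AX=np.array([.51375,-.0071])
def ball():
    C={n:cams.read_camera(n) for n in("scene","side")};P=[]
    for n,bx in(("scene",(300,170,420,260)),("side",(260,220,350,320))):
        r=blobs(C[n],*RED,bx,5);print(n,[(b['c'].round(1),b['a']) for b in r]);P.append(max(r,key=lambda b:b['a'])['c'] if r else None)
    if all(x is not None for x in P):
        x,e=tri(C['scene'],P[0],C['side'],P[1]);print('ball',x.round(4),'gap',e.round(4),'along outward from axis',(x[:2]-AX)@[.306,.952])
    return C
E
python3 - <<'E'
from h import *
to([.5,0,.2]);ball()
E
```

```text
t 6.15 tcp [0.5585 0.1348 0.1243] yaw 72.87 w -0.0018088138827787017 F [ 0.28 -0.22 -1.04] tool shift [-0.1461 -0.0162 -0.0757]
scene [(array([386.3, 205.6]), np.int32(22))]
side [(array([281.2, 283.1]), np.int32(95))]
ball [0.573  0.1665 0.1291] gap 0.0046 along outward from axis 0.18340188418091327
```

The ball is now 183 mm from the axis (185 expected when laid back), so the pawl is up. I back off, rise, turn, and move over to behind the peg at -25.5°.

Emit:
send_rows(moves=[[-0.02,0,0,0,0,0,0],[-0.02,0,0,0,0,0,0],[0,0,-0.035,0,0,0,0],[0,0,-0.035,0,0,0,0],[0,0,-0.03,0,0,0,0],[0,0,0,0,0,0.12,0],[0,0,0,0,0,0.12,0],[0,0,0,0,0,0.12,0],[0,0,0,0,0,0.118,0],[0,0,0,0,0,0,0]])

```text
time_s: 7.08
eef_pos: [0.5467, 0.0965, 0.2244]
ee_rot: [0.923, 0.385, 0.0, 0.0]
ft_force: [0.2, 0.4, -0.0]
width: 0.002
grasp_force: 0.0
```

```bash
python3 - <<'E'
from h import *
C=ball();p,e=fit(C);print(p,np.degrees(p[2])%72,e)
to([.6143,-.0246,.078])
E
```

```text
scene [(array([385., 203.]), np.int32(69))]
side [(array([281.1, 283. ]), np.int32(94))]
ball [0.5704 0.168  0.1332] gap 0.0008 along outward from axis 0.18406809187269277
[ 0.51389482 -0.00759661  0.81483248] 46.68646193076067 0.004115888179270981
t 7.1833 tcp [0.5467 0.0966 0.2243] yaw 45.69 w -0.0013443738032568734 F [-0.42  0.12  0.22] tool shift [-0.0395  0.133   0.1463]
```

Pawl laid back: the ball is at 0.184 m out and 0.133 m high. The wheel has not moved.

Emit:
send_rows(moves=[[-0.0099,0.0333,0,0,0,0,0],[-0.0099,0.0333,0,0,0,0,0],[-0.0099,0.0333,0,0,0,0,0],[-0.0098,0.0331,0,0,0,0,0],[0,0,0.03,0,0,0,0],[0,0,0.03,0,0,0,0],[0,0,0.03,0,0,0,0],[0,0,0.02,0,0,0,0],[0,0,0.01,0,0,0,0],[0,0,0,0,0,0,0]])

```text
time_s: 8.02
eef_pos: [0.612, -0.0245, 0.1017]
ee_rot: [0.922, 0.388, -0.002, -0.001]
ft_force: [0.2, 0.1, -0.4]
width: -0.001
grasp_force: 0.0
```

```bash
python3 - <<'E'
from h import *
to([.6143,-.0246,.078])
f=cams.read_camera("scene")["frame"][150:330,230:440];f2=cams.read_camera("side")["frame"][160:340,230:440]
cv2.imwrite("pics/b.png",cv2.resize(np.hstack([f,f2]),None,fx=1.9,fy=1.9)[:,:,::-1])
E
```

```text
t 8.0167 tcp [ 0.612  -0.0245  0.1017] yaw 45.6 w -0.0005767192824379175 F [ 0.21  0.13 -0.45] tool shift [0.0016 0.0018 0.0237]
```

View pics/b.png

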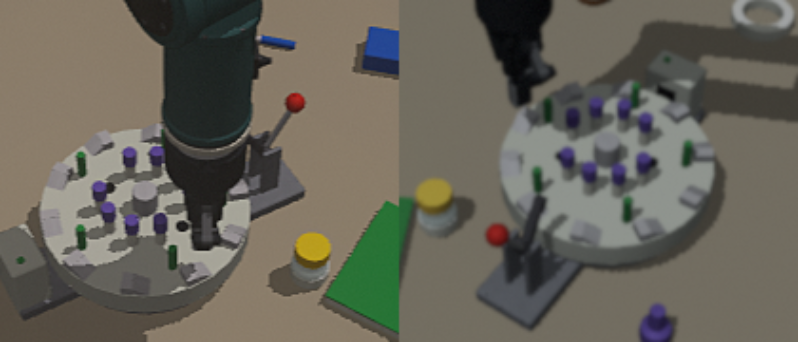

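The fingertip stands beside the peg at (172,257), on its counter-clockwise side, and the pawl is laid back. I lower and push along -x.

Emit:
send_rows(moves=[[0.0016,0.0018,0.012,0,0,0,0],[0,0,0.012,0,0,0,0],[0,0,0,0,0,0,0],[-0.004,0,0,0,0,0,0],[-0.003,0,0,0,0,0,0],[-0.002,0,0,0,0,0,0],[-0.002,0,0,0,0,0,0],[-0.002,0,0,0,0,0,0],[-0.002,0,0,0,0,0,0],[-0.002,0,0,0,0,0,0]])

```text
time_s: 8.95
eef_pos: [0.6044, -0.0372, 0.0805]
ee_rot: [0.922, 0.386, 0.0, 0.0]
ft_force: [2.1, 0.8, 0.0]
width: -0.003
grasp_force: 1.6
```

Emit:
send_rows(moves=[[-0.002,0,0,0,0,0,0],[-0.002,0,0,0,0,0,0],[-0.0025,0,0,0,0,0,0],[-0.0025,0,0,0,0,0,0],[-0.0025,0,0,0,0,0,0],[-0.0025,0,0,0,0,0,0],[-0.0025,0,0,0,0,0,0],[-0.0025,0,0,0,0,0,0],[-0.0025,0,0,0,0,0,0],[-0.0025,0,0,0,0,0,0]])

```text
time_s: 9.78
eef_pos: [0.5873, -0.0543, 0.0803]
ee_rot: [0.922, 0.387, -0.0, -0.0]
ft_force: [0.8, -0.0, 0.4]
width: -0.001
grasp_force: 0.6
```

Emit:
send_rows(moves=[[-0.0025,0,0,0,0,0,0],[-0.0025,0,0,0,0,0,0],[-0.0025,0,0,0,0,0,0],[-0.0025,0,0,0,0,0,0],[-0.0025,0,0,0,0,0,0],[-0.002,0,0,0,0,0,0],[-0.002,0,0,0,0,0,0],[0,0,0,0,0,0,0],[0,0,0,0,0,0,0]])

```text
time_s: 10.53
eef_pos: [0.5755, -0.066, 0.0802]
ee_rot: [0.922, 0.386, -0.0, -0.0]
ft_force: [-0.3, -0.2, -0.6]
width: 0.0
grasp_force: 0.0
```

```bash
cat >> h.py <<'E'
def pegs(C):
    for n,c in C.items():
        a=[]
        for b in blobs(c,*GRN,BOX[n],15):
            q=plane(c,(b['top'][0],b['top'][1]+2),.095)[:2]-AX;a.append((np.degrees(np.arctan2(q[1],q[0])).round(1),np.hypot(*q).round(3)))
        print(n,a)
E
python3 - <<'E'
from h import *
C=ball();pegs(C);p,e=fit(C);print('phase',np.degrees(p[2])%72,e)
d=np.array([-.701,-.713]);n=np.array([.713,-.701])
to([*(AX+.0113*d+.084*n),.078])
E
```

```text
scene [(array([385. , 203.2]), np.int32(73))]
side [(array([281.1, 283.1]), np.int32(95))]
ball [0.5705 0.1679 0.1327] gap 0.0007 along outward from axis 0.1839803880821619
scene [(np.float64(89.2), np.float64(0.08)), (np.float64(-123.3), np.float64(0.085)), (np.float64(16.1), np.float64(0.084)), (np.float64(-54.5), np.float64(0.088))]
side [(np.float64(-54.3), np.float64(0.08)), (np.float64(-129.5), np.float64(0.082)), (np.float64(21.6), np.float64(0.082)), (np.float64(159.9), np.float64(0.088)), (np.float64(91.9), np.float64(0.086))]
phase 17.869555708278725 0.004202069295144307
t 10.6333 tcp [ 0.5758 -0.0659  0.0802] yaw 45.48 w 2.1305601172075476e-05 F [-0.25  0.05  0.29] tool shift [-0.0129 -0.0015  0.0022]
```

The wheel has turned 28.7° so far, and the geometry and the camera agree that about 13 mm of push remains.

Emit:
send_rows(moves=[[-0.002,0,0,0,0,0,0],[-0.002,0,0,0,0,0,0],[-0.002,0,0,0,0,0,0],[-0.002,0,0,0,0,0,0],[-0.0015,0,0,0,0,0,0],[-0.0015,0,0,0,0,0,0],[-0.0015,0,0,0,0,0,0],[-0.0005,0,0,0,0,0,0],[0,0,0,0,0,0,0],[0,0,0,0,0,0,0]])

```text
time_s: 11.47
eef_pos: [0.5669, -0.0754, 0.0803]
ee_rot: [0.922, 0.387, -0.0, 0.0]
ft_force: [-0.0, 0.6, 0.3]
width: 0.002
grasp_force: 0.0
```

Emit:
send_rows(moves=[[0,0,0,0,0,0,0],[0.008,0,0,0,0,0,0],[0.01,0,0,0,0,0,0],[0,0,0,0,0,0,0],[0,0,-0.04,0,0,0,0],[0,0,-0.04,0,0,0,0],[0,0,-0.04,0,0,0,0],[0,0,-0.04,0,0,0,0],[0,0,0,0,0,0,0]])

```text
time_s: 12.22
eef_pos: [0.5848, -0.063, 0.249]
ee_rot: [0.922, 0.387, 0.006, 0.004]
ft_force: [1.3, -0.5, 0.4]
width: -0.0
grasp_force: 0.0
```

```bash
python3 - <<'E'
from h import *
C=ball();pegs(C);p,e=fit(C);print('phase',np.degrees(p[2])%72,e)
u=np.array([.306,.952])
to([*(AX+.235*u),.24])
E
```

```text
scene [(array([385.1, 203.1]), np.int32(71))]
side [(array([281.1, 283.1]), np.int32(95))]
ball [0.5705 0.1681 0.1329] gap 0.0009 along outward from axis 0.18414263847678147
scene [(np.float64(155.3), np.float64(0.079)), (np.float64(78.9), np.float64(0.08)), (np.float64(-131.9), np.float64(0.085)), (np.float64(6.8), np.float64(0.085)), (np.float64(-62.5), np.float64(0.088))]
side [(np.float64(-62.3), np.float64(0.077)), (np.float64(-138.7), np.float64(0.082)), (np.float64(12.3), np.float64(0.082)), (np.float64(151.5), np.float64(0.088)), (np.float64(83.5), np.float64(0.087))]
phase 9.290859702486918 0.005119673702291777
t 12.3167 tcp [ 0.5813 -0.0623  0.2427] yaw 45.52 w 8.61452950467688e-05 F [-0.33 -0.16 -0.23] tool shift [ 0.202  -0.1923  0.0023]
```

The wheel has turned back 37.3° (q ≈ -0.49) with the pawl still up. Now to the outer side of the ball.

Emit:
send_rows(moves=[[0.0275,-0.026,0,0,0,0,0],[0.0275,-0.026,0,0,0,0,0],[0.0275,-0.026,0,0,0,0,0],[0.0275,-0.026,0,0,0,0,0],[0.0275,-0.026,0,0,0,0,0],[0.0275,-0.026,0,0,0,0,0],[0.0275,-0.026,0,0,0,0,0],[0.003,-0.003,0,0,0,-0.12,0],[0,0,0,0,0,-0.12,0],[0,0,0,0,0,-0.12,0]])

```text
time_s: 13.15
eef_pos: [0.5833, 0.2081, 0.2378]
ee_rot: [0.836, 0.549, -0.002, -0.001]
ft_force: [0.2, -0.6, -0.8]
width: 0.002
grasp_force: 0.0
```

Emit:
send_rows(moves=[[0,0,0,0,0,-0.118,0],[0,0,0,0,0,0,0]])

```text
time_s: 13.32
eef_pos: [0.5835, 0.207, 0.238]
ee_rot: [0.803, 0.596, -0.002, -0.001]
ft_force: [0.5, -0.4, 0.1]
width: -0.001
grasp_force: 0.0
```

```bash
python3 - <<'E'
from h import *
u=np.array([.306,.952]);to([*(AX+.227*u),.124])
E
```

```text
t 13.3167 tcp [0.5835 0.207  0.238 ] yaw 73.15 w -0.0010265938034619497 F [ 0.51 -0.41  0.11] tool shift [ 0.0021 -0.0005  0.114 ]
```

Emit:
send_rows(moves=[[0.004,0,0,0,0,0,0],[0,0,0.02,0,0,0,0],[0,0,0.025,0,0,0,0],[0,0,0.025,0,0,0,0],[0,0,0.024,0,0,0,0],[0,0,0.02,0,0,0,0],[0,0,0,0,0,0,0],[0,0,0,0,0,0,0]])

```text
time_s: 13.98
eef_pos: [0.5847, 0.2105, 0.1249]
ee_rot: [0.805, 0.593, -0.002, -0.001]
ft_force: [-0.2, -0.7, -0.6]
width: 0.0
grasp_force: 0.0
```

```bash
python3 - <<'E'
from h import *
u=np.array([.306,.952]);to([*(AX+.160*u),.124])
ball()
E
```

```text
t 13.9833 tcp [0.5847 0.2105 0.1249] yaw 72.73 w 6.020057219667097e-05 F [-0.22 -0.71 -0.61] tool shift [-0.0689 -0.0016  0.001 ]
scene [(array([384.5, 203. ]), np.int32(60))]
side []
```

The ball has not moved in the scene view (the arm hides it in the side view). I push inward slowly.

Emit:
send_rows(moves=[[-0.003,-0.001,0,0,0,0,0],[-0.003,0,0,0,0,0,0],[-0.003,0,0,0,0,0,0],[-0.002,0,0,0,0,0,0],[-0.002,0,0,0,0,0,0],[-0.002,0,0,0,0,0,0],[-0.002,0,0,0,0,0,0],[-0.002,0,0,0,0,0,0],[-0.002,0,0,0,0,0,0],[-0.002,0,0,0,0,0,0]])

```text
time_s: 14.92
eef_pos: [0.5781, 0.1887, 0.1262]
ee_rot: [0.805, 0.594, -0.0, 0.0]
ft_force: [0.8, 0.4, -0.2]
width: 0.001
grasp_force: 0.0
```

Emit:
send_rows(moves=[[-0.002,0,0,0,0,0,0],[-0.0025,0,0,0,0,0,0],[-0.0025,0,0,0,0,0,0],[-0.0025,0,0,0,0,0,0],[-0.0025,0,0,0,0,0,0],[-0.0025,0,0,0,0,0,0],[-0.0025,0,0,0,0,0,0],[-0.0025,0,0,0,0,0,0],[-0.0025,0,0,0,0,0,0],[-0.0025,0,0,0,0,0,0]])

```text
time_s: 15.75
eef_pos: [0.5708, 0.1652, 0.1262]
ee_rot: [0.805, 0.594, -0.0, 0.0]
ft_force: [-0.0, 0.9, 0.8]
width: 0.001
grasp_force: 0.1
```

Emit:
send_rows(moves=[[-0.0025,0,0,0,0,0,0],[-0.0025,0,0,0,0,0,0],[-0.0025,0,0,0,0,0,0],[-0.0025,0,0,0,0,0,0],[-0.0025,0,0,0,0,0,0],[-0.0025,0,0,0,0,0,0],[-0.0025,0,0,0,0,0,0],[-0.002,0,0,0,0,0,0],[-0.002,0,0,0,0,0,0],[0,0,0,0,0,0,0]])

```text
time_s: 16.58
eef_pos: [0.5644, 0.1446, 0.1263]
ee_rot: [0.805, 0.594, -0.0, 0.0]
ft_force: [0.8, -1.2, 0.3]
width: 0.003
grasp_force: 0.0
```

```bash
python3 - <<'E'
from h import *
u=np.array([.306,.952]);to([*(AX+.160*u),.124])
ball()
E
```

```text
t 16.5833 tcp [0.5644 0.1446 0.1263] yaw 72.86 w 0.0030465001246792888 F [ 0.79 -1.21  0.28] tool shift [ 0.0001 -0.0018  0.0023]
scene [(array([355.3, 215.1]), np.int32(65))]
side [(array([302.2, 254.8]), np.int32(6))]
ball [0.5518 0.0993 0.1361] gap 0.0035 along outward from axis 0.11294715973639857
```

The ball is back at its first place (355,215), so the pawl has dropped. I back off outward, rise and check.

Emit:
send_rows(moves=[[0.02,0,0,0,0,0,0],[0.03,0,0,0,0,0,0],[0.03,0,0,0,0,0,0],[0,0,-0.04,0,0,0,0],[0,0,-0.04,0,0,0,0],[0.03,0,-0.02,0,0,0,0],[0.04,0,0,0,0,0,0],[0.04,0,0,0,0,0,0],[0.04,0,0,0,0,0,0],[0,0,0,0,0,0,0]])

```text
time_s: 17.52
eef_pos: [0.6337, 0.3722, 0.226]
ee_rot: [0.803, 0.596, 0.002, -0.001]
ft_force: [0.6, 0.1, 0.5]
width: -0.001
grasp_force: 0.0
```

```bash
python3 - <<'E'
from h import *
C=ball();p,e=fit(C);print('phase',np.degrees(p[2])%72,e);to([.5,.3,.2])
f=C["scene"]["frame"][150:330,230:440];f2=C["side"]["frame"][160:340,230:440]
cv2.imwrite("pics/c.png",cv2.resize(np.hstack([f,f2]),None,fx=1.9,fy=1.9)[:,:,::-1])
E
```

```text
scene [(array([355.4, 215.2]), np.int32(67))]
side [(array([304.8, 256.9]), np.int32(66))]
ball [0.5484 0.101  0.1325] gap 0.0004 along outward from axis 0.11352717066265233
phase 9.586821542462689 0.00711741675434939
t 17.6167 tcp [0.6321 0.3664 0.2254] yaw 73.02 w -0.0011771727941607855 F [-0.14 -0.14 -0.37] tool shift [-0.1021 -0.1069  0.0255]
```

View pics/c.png

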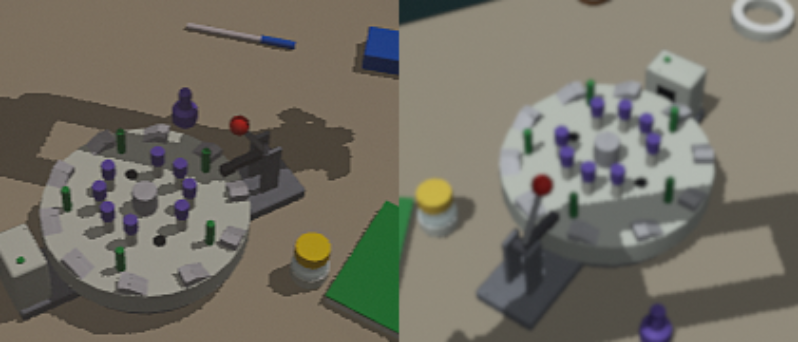

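The picture shows the pawl nose down between teeth and the ball at its starting position (within 1 mm). The wheel is one notch back, the jar and vial are in place, and the robot is clear.

```bash
python3 -c "
from cell import env;print(env.job_done())"
```

```text
the job is handed in; nothing more can be done
None
```

The job is handed in, but no verdict came back: by my camera measurements the pawl was laid back, the wheel turned back about 37° (one notch), and the pawl dropped into the notch, with the arm clear of everything.

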